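# Tug-test the instrument case lid before switching on

## Robot

A 6-joint arm with a two-finger parallel gripper is mounted at the origin on the work surface. World frame = base frame: x ahead of the robot, y to its left, z up, the work surface at z = 0. Lengths are in m, angles in degrees, forces in N, time in s.
With the tool pointing down it reaches from about 0.25 to 0.725 m from the base axis. Payload 9.7 kg.
Tool frame: the origin (TCP) lies where the fingers leave the gripper's body, on its centre line; the fingertips stand 73 mm ahead of it and the grasp point (between the pads) lies 54 mm ahead of it; y points along the fingers, x is the direction in which the jaws open and shut, and the axes are right-handed (so a half turn about y gives the same grasp; the last joint's range is limited). The gripper opens to 85 mm and grips with 20 to 120 N. Pads are 22 mm wide; open, the fingers measure 114 mm over their backs; the gripper's body (76 mm by 85 mm) begins 54 mm behind the grasp point. The pads swing forward as they close: fully open they stand 13 mm farther back than shut.
Start: joints at [75.459, 4.979, 10.078, 95.1, 0, 90], TCP at [0.138, 0.532, 0.304] pointing down, gripper open.
Joint ranges: [-179.16, 179.16], [-48.56, 103.87], [-65.8, 70.77], [-126.05, 130.52], [-82.76, 87.17], [-180, 180]. Speed limits (degrees/s): [127.2, 127.2, 147.25, 180, 180, 180].

## Interface

Orientations are given as [roll, pitch, yaw] about the fixed x, y, z axes, in that order (R = Rz(yaw) Ry(pitch) Rx(roll)).
In Python, from workcell import sensors, imaging, bot, models gives the robot as it stands.
- The arm moves only by the tool arm_command, never from a script. Its argument "rows" is one flat list of numbers, 7 for each row, row after row: the shift along the tool's x, y, z in cm, then the turn, a rotation vector about the tool's x, y, z in degrees, then the gripper's target within -1 to 1 (fully open at 1, half-way at 0, shut at -1). A call has 1 to 12 rows; each row is the pose to reach, as a shift and turn from the pose commanded when the call began, along the tool's axes at that moment; what a row does not reach only later rows make up. A row lasts 1/12 s, in which the tool goes at most 41.7 mm and 7.16 degrees, less where a joint would pass 70% of its speed; a pose out of reach is approached as far as the arm can. A call with a gripper value outside its range is refused whole. The fingers move at their own pace and stop on an object; "force" is the grip in N (left out, the last holds). Time passes only in rows, so rows that repeat a pose let the fingers close. It gives the time, the measured TCP pose, the force and the opening at its end, in the units of the state.
- sensors.get_obs(): the state, without advancing time (a new reading comes with each control period).
- imaging.camera(name): name is "scene" or "top"; returns a dict with "pixels" (420x560x3 uint8, blue, green, red), "z_map" (420x560 float32, m along the optical axis (not along the pixel's ray), 0 where there is no reading), "camera_matrix" (3x3 intrinsics, pixels), "world_from_camera" (4x4, takes a point from camera to world coordinates). Camera axes: x right, y up, looking along -z (the intrinsics and any distortion apply to the point x, -y, -z); pixel columns grow to the right and rows downward; lengths in m; the calibration is good to about 2 mm. A picture is of the moment at which its call begins.
- bot.job_done(): hands the job in, once; it reports no verdict.
Trained networks look in the newest picture that a camera, given by its name, has taken for a name from the list of things; names that differ only in an ending like _2 or _b are one class to them, and where a whole thing is asked for, a point or a joint stands for the part that bears it (a point fixed in the world has none). Each returns a list of dicts, best first, with "conf" (0 to 1); they miss things now and then, are a little off and sometimes report something else, mostly with a low value. They report only what shows in the picture. A call takes as long as a camera call. They do not tell look-alikes from the thing itself.
- models.search_frame(thing, camera): "extent" ([centre column, centre row, width, height] in pixels, round what is visible of it).
- models.spot_point(thing, camera): "location" ([column, row] in pixels: a listed point, or the origin of a listed thing).
The state is a dict: "time": time; "q": joint angles; "qd": joint speeds; "joint_efforts": joint torques, N m; "ee_pos": TCP position; "tcp_rot": TCP orientation; "wrist_force": force on the tool from outside, world axes, zero at the start; "torque": the same for the moment, N m; "opening": finger opening in m.
Only numpy, scipy, OpenCV 4.12 (cv2) and the standard library are available. Lean on these libraries where they do the work, as an engineer would, in place of code of your own. Each camera call takes 0.05 s, during which the arm holds its last target.

## Task

Before the field instrument is switched on, find out whether its case lid has really caught: take the lid by the bar handle and tug it firmly upwards, without pressing it down first. If it comes up (let it rise two or three centimetres so that there is no doubt), lower it, press it down until it snaps home, and tug it firmly again to prove that it now holds. Once the lid has held, let go of it and then push the power switch lever all the way over to its other side, without shifting the things lying on the bench.

Things in the scene. Friction and masses are not known exactly. Their poses are not given: they have to be found in the camera images.
- lid_angle (a joint): angle of the case's hinged lid, rad: 0 = fully down, grows to 1.4 as it opens. A caught lid is at 0 and lifts at most 1 mm even at 25 N; a lid that is down but not caught rests on the catch's nose at about 0.065 (front edge 12 mm too high), comes up freely and falls back under its own weight.
- lid: the hinged lid, 196 x 252 x 10 mm, with its handle and keeper bar; origin on the hinge axis, -x to the front edge, z out of its top. Its weight is 1.5 to 3 N at the handle. A firm tug is about 10 N or more at the handle. Pressing the handle of an uncaught lid down by 10 mm, against up to 12 N, snaps it home.
- handle_grip (a point): middle of the lid's handle, a round steel bar 11 mm thick and 110 mm long, parallel to the front edge of the lid (along this point's y axis), 35 mm above the lid's top, on two posts 94 mm apart. About 145 mm above the bench when the lid is shut. It can be pinched across (along its x axis) from above.
- lid_hinge (a point): middle of the lid's hinge axis, 100 mm above the bench along the back edge of the case. The axis runs along this point's y; the handle bar lies 150 mm from it in the horizontal and 45 mm above it.
- lid_front (a point): middle of the lid's front edge, top side, 194 mm from the hinge
- case: grey instrument case 180 x 240 x 100 mm (x, y, z) screwed to the bench, origin at the centre of its underside; its front, with the catch, faces this body's -x and the hinge is at +x. The lid is 10 mm thick.
- keeper (a point): steel bar 6 mm thick and 42 mm long that hangs 14 mm under the lid's front edge and goes under the catch's nose; this point is its middle
- catch: spring-loaded steel nose 26 mm wide at the middle of the case's front, just under the lid, sloped on top, flat underneath, moving in and out by itself; origin at the front wall, level with the nose's flat underside, 89.5 mm above the bench
- switch (a joint): angle of the power switch lever, rad: 0 = off (leaning to the base's -x), 1.0 = fully over (leaning to the base's +x), starts between 0 and 0.2. It stays where it is left; about 1 N at the ball moves it.
- switch_tip (a point): centre of the lever's black ball, 26 mm in diameter, 80 mm from the pivot (about 92 mm above the bench at either end of the swing, 102 mm half-way)
- switch_base: grey block 70 x 50 x 25 mm (x, y, z) on a thin 120 x 100 mm steel plate, with low terminal rows beside it, fixed to the bench; it carries the lever, origin at the centre of its underside; the lever's pivot lies 22 mm above the origin and the lever swings in this body's x-z plane, from -x to +x
- meter: hand-held meter lying on the bench, 75 x 135 x 28 mm, origin under its centre; to be left alone
- screwdriver: screwdriver lying on the bench, 180 mm long; to be left alone
- transducer: small black transducer box, 60 x 85 x 25 mm, origin under its centre; to be left alone
- tape: roll of tape, 90 mm across, 19 mm high, lying flat; to be left alone
There are look-alikes about, which are no part of the job. There is more than one size of the switch_base; the one meant has the size given above.

How it is judged:
By the outcome, as a careful person would: the job done as asked, in the order asked, and still so for the second after the job is handed in, with the robot touching nothing.
It also fails if it takes over 72 s, if anything falls off the work surface, if the arm or the gripper's body presses on something with over 40 N, if the wrist force passes 120 N, or if a joint passes its speed limit or range.

## Working session

There is one attempt and no reset: what is moved stays moved. The work goes in short steps, Python scripts to look and compute and a tool call to move; the robot and the scene stay as the last step left them, time stands still between calls to the robot, and variables do not carry over. Pictures are saved under pics/ and viewed, and the job is handed in when it is done.

Besides the shell and the picture viewer there is one more tool, called after "Request:" as a command line: name --argument value ..., lists and objects as JSON in quotes. arm_command: Moves the arm, as the interface text tells. Its arguments: {"type":"object","properties":{"rows":{"type":"array","items":{"type":"number"}},"force":{"type":"number"}},"required":["rows"]}

```bash
mkdir -p pics
cat > h.py <<'E'
import numpy as np, cv2
from workcell import sensors, imaging, bot, models
def world(c,u,v,z=None,d=None):
    K=c["camera_matrix"];T=c["world_from_camera"]
    r=np.array([(u-K[0,2])/K[0,0],-(v-K[1,2])/K[1,1],-1.0])
    if d is None and z is None: d=c["z_map"][int(round(v)),int(round(u))]
    o=T[:3,3];w=T[:3,:3]@r
    if d is None: d=(z-o[2])/w[2]
    return o+w*d
E
python3 - <<'E'
from h import *
print(sensors.get_obs())
for n in ("scene","top"):
    c=imaging.camera(n); cv2.imwrite(f"pics/{n}0.png",c["pixels"]); print(n,c["camera_matrix"].round(1).tolist(),c["world_from_camera"].round(3).tolist(),[k for k in c])
    for t in ["handle_grip","lid_hinge","lid_front","keeper","catch","case","switch_tip","switch_base","meter","screwdriver","transducer","tape"]:
        for m in models.spot_point(t,n)[:4]:
            u,v=m["location"]
            if 0<=u<559 and 0<=v<419: print(t,[round(u),round(v)],round(m["conf"],2),world(c,u,v).round(3))
E
```

```text
{'time': 0.0, 'q': array([ 7.54571106e+01,  5.00985077e+00,  1.00342467e+01,  9.50982393e+01,
       -2.12013833e-04,  9.00005245e+01]), 'qd': array([ 0.09059063,  0.04828202,  0.02651378,  0.01345004,  0.04080095,
       -0.03306734]), 'joint_efforts': array([-1.31409361e-03, -5.20396936e+01,  4.64792204e+01,  1.65280985e-02,
       -9.87066232e-05, -6.78686419e-06]), 'ee_pos': array([0.13807599, 0.53225313, 0.30319313]), 'tcp_rot': array([-9.00002127e+01,  7.38433266e-02,  7.54565861e+01]), 'wrist_force': array([ 1.09691142,  0.04159896, -0.20915552]), 'torque': array([ 0.03731907, -0.00239773, -0.01241815]), 'opening': 0.0855148818570834}
scene [[395.7, 0.0, 268.5], [0.0, 395.7, 212.9], [0.0, 0.0, 1.0]] [[-0.45, -0.646, 0.617, 1.112], [0.893, -0.326, 0.31, 0.306], [0.001, 0.69, 0.723, 0.812], [0.0, 0.0, 0.0, 1.0]] ['pixels', 'z_map', 'camera_matrix', 'world_from_camera']
handle_grip [336, 241] 0.63 [0.523 0.183 0.111]
lid_hinge [342, 208] 0.74 [0.418 0.161 0.112]
lid_front [333, 271] 0.59 [0.602 0.207 0.105]
catch [334, 270] 0.57 [0.6   0.208 0.109]
case [331, 266] 0.62 [0.593 0.1
[... 787 characters left out ...]
_grip [213, 198] 0.81 [0.555 0.197 0.147]
lid_hinge [226, 251] 0.56 [ 0.411  0.167 -0.003]
lid_front [213, 188] 0.78 [0.596 0.208 0.106]
keeper [216, 189] 0.92 [0.591 0.198 0.11 ]
case [223, 223] 0.63 [0.484 0.167 0.114]
switch_tip [362, 231] 0.61 [ 0.483 -0.26   0.106]
switch_tip [362, 303] 0.61 [ 0.269 -0.254  0.138]
switch_tip [444, 266] 0.53 [ 0.387 -0.494  0.14 ]
switch_base [350, 240] 0.86 [ 0.462 -0.234  0.036]
switch_base [343, 300] 0.82 [ 0.275 -0.213  0.047]
switch_base [410, 276] 0.63 [ 0.36  -0.428  0.031]
meter [254, 151] 0.97 [0.749 0.091 0.035]
screwdriver [330, 165] 0.78 [ 0.726 -0.168 -0.003]
tape [160, 188] 0.8 [0.613 0.402 0.003]
tape [326, 163] 0.69 [ 0.731 -0.156 -0.001]
```

View pics/scene0.png

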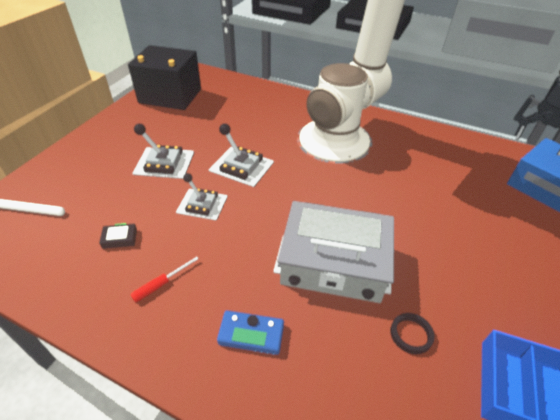

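View pics/top0.png

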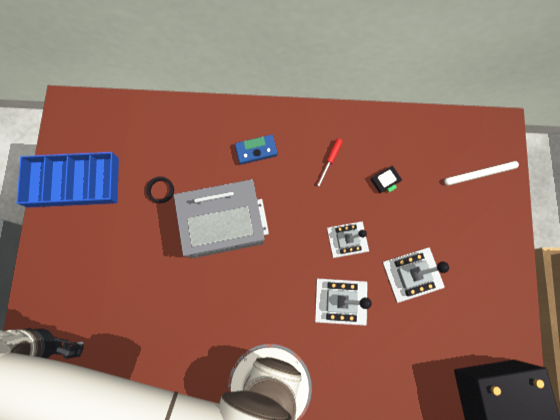

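Run:
```python
from h import *
a=cv2.imread("pics/top0.png");b=cv2.imread("pics/scene0.png")
cv2.imwrite("pics/cr1.png",cv2.resize(a[200:330,320:480],None,fx=4,fy=4,interpolation=3))
cv2.imwrite("pics/cr2.png",cv2.resize(b[100:240,90:270],None,fx=4,fy=4,interpolation=3))
cv2.imwrite("pics/cr3.png",cv2.resize(b[180:320,260:420],None,fx=4,fy=4,interpolation=3))
```

```text
(no output)
```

View pics/cr1.png

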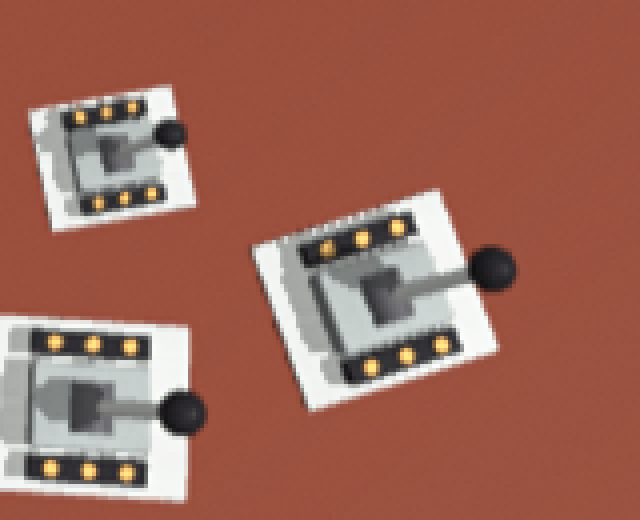

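View pics/cr2.png

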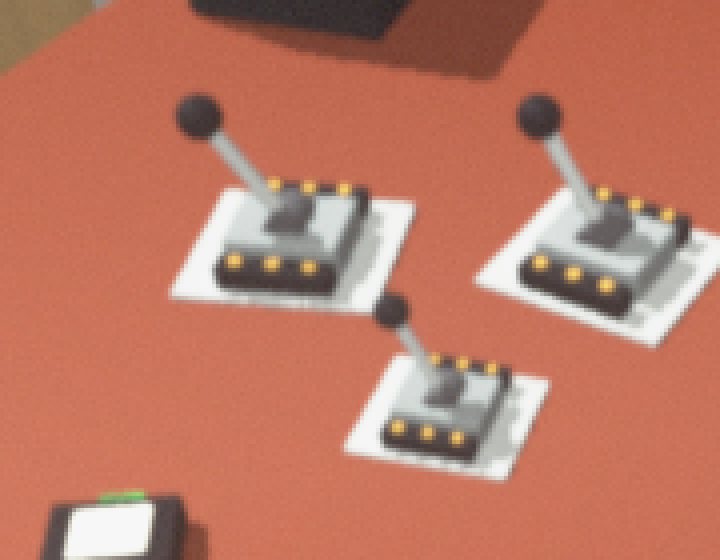

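View pics/cr3.png

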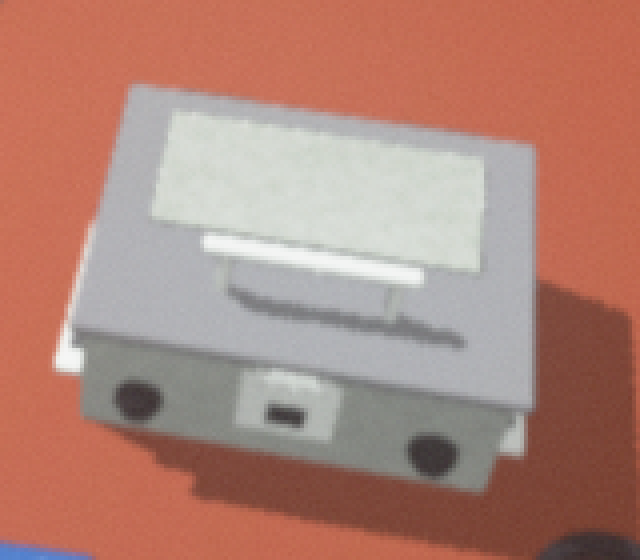

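The lid handle is at top (213,198) and scene (337,244). There are three candidate switches in the top view: small plate (348,239), right (413,275) and lower (342,302). I'll measure their plates, along with the handle.

Run:
```python
from h import *
c=imaging.camera("top"); im=c["pixels"]
def cloud(c):
    h,w=c["z_map"].shape
    v,u=np.mgrid[:h,:w];K=c["camera_matrix"];T=c["world_from_camera"];d=c["z_map"]
    p=np.stack([(u-K[0,2])/K[0,0]*d,-(v-K[1,2])/K[1,1]*d,-d],-1)
    return p@T[:3,:3].T+T[:3,3]
for nm,q in dict(small=[(28,108),(172,84),(196,206),(52,230)],right=[(252,245),(440,188),(498,350),(310,411)]).items():
    P=[world(c,320+u/4,200+v/4,z=0.003) for u,v in q]
    P=np.array(P); print(nm,[round(float(np.linalg.norm(P[i]-P[(i+1)%4])),4) for i in range(4)],P.mean(0).round(4),[round(float(np.degrees(np.arctan2(*(P[(i+1)%4]-P[i])[1::-1]))),1) for i in range(4)])
P0=np.array([world(c,u,v,z=.003) for u,v in [(318,279),(368,281),(367,325),(316,323)]]);print([np.linalg.norm(P0[i]-P0[(i+1)%4]).round(4) for i in range(4)])
for n in("top","scene"):
    c=imaging.camera(n);W=cloud(c);X,Y,Z=W[...,0],W[...,1],W[...,2]
    m=(Z>.13)&(Z<.17)&(X>.45)&(X<.62)&(Y>.1)&(Y<.32)&(c["z_map"]>0)
    p=W[m]; print(n,m.sum())
    (ct,sz,an)=cv2.minAreaRect(p[:,:2].astype(np.float32)); print("bar",ct,sz,an,"z med/max",np.median(p[:,2]),np.percentile(p[:,2],[5,95]))
    l=(Z>.09)&(Z<.13)&(X>.38)&(X<.66)&(Y>.03)&(Y<.36)&(c["z_map"]>0);p=W[l]
    A=np.c_[p[:,:2],np.ones(len(p))];k=np.linalg.lstsq(A,p[:,2],rcond=None)[0]; r=p[:,2]-A@k;g=abs(r)<.006
    k=np.linalg.lstsq(A[g],p[g,2],rcond=None)[0];print("lid plane",k,l.sum(),g.sum(),"tilt",np.hypot(*k[:2]),"rect",cv2.minAreaRect(p[:,:2].astype(np.float32)))
    m=(Z>.06)&(Z<.125)&(X>.4)&(X<.55)&(Y>-.32)&(Y<-.15)&(c["z_map"]>0);p=W[m]
    t=p[p[:,2]>.085];print("ball",len(t),t.mean(0),t.min(0),t.max(0))
```

```text
small [0.122, 0.1027, 0.1202, 0.1024] [ 0.4708 -0.2336  0.003 ] [-77.6, -168.5, 102.2, 12.5]
right [0.1638, 0.136, 0.1617, 0.1379] [ 0.3663 -0.4485  0.003 ] [-70.6, -161.4, 110.1, 19.5]
[np.float64(0.1616), np.float64(0.1375), np.float64(0.1613), np.float64(0.1377)]
top 148
bar (0.5593161582946777, 0.19629904627799988) (0.011273852549493313, 0.11963164806365967) 13.967190742492676 z med/max 0.1488022900363024 [0.14367297 0.15210389]
lid plane [-0.00701215 -0.00165966  0.11397129] 5067 4822 tilt 0.007205882742089354 rect ((0.5043084025382996, 0.18275269865989685), (0.2037426084280014, 0.2521628737449646), 14.202282905578613)
ball 56 [ 0.47813687 -0.25956015  0.10408433] [ 0.46749469 -0.27264561  0.09440504] [ 0.48964601 -0.24805859  0.11208471]
scene 307
bar (0.5611335039138794, 0.19805245101451874) (0.012406670488417149, 0.11874706298112869) 13.40301513671875 z med/max 0.14834992750505072 [0.13588747 0.15167401]
lid plane [-0.01254361 -0.00301869  0.11775023] 6977 6856 tilt 0.01290173332876227 rect ((0.5060448050498962, 0.18340203166007996), (0.20522280037403107, 0.25153848528862), 14.056884765625)
ball 72 [ 0.48530255 -0.25622887  0.10107834] [ 0.47413139 -0.26863676  0.08637007] [ 0.49358066 -0.24511082  0.11092784]
```

The plates measure about 120 x 102 mm (small, 348,239) against 162 x 137 mm for the other two, so I take the small one. The base is at (0.471,-0.234), with its +x heading about 102°. The bar's middle is at (0.560,0.197,0.146), with its normal at 14° (size and height match). The lid looks almost flat, so only the tug will tell. Now I move above the bar.

Request:
arm_command --rows '[-21.8, 2.4, -49.3, 0, 61.5, 0, 1, -21.8, 2.4, -49.3, 0, 61.5, 0, 1, -21.8, 2.4, -49.3, 0, 61.5, 0, 1, -21.8, 2.4, -49.3, 0, 61.5, 0, 1, -21.8, 2.4, -49.3, 0, 61.5, 0, 1, -21.8, 2.4, -49.3, 0, 61.5, 0, 1, -21.8, 2.4, -49.3, 0, 61.5, 0, 1, -21.8, 2.4, -49.3, 0, 61.5, 0, 1, -21.8, 2.4, -49.3, 0, 61.5, 0, 1, -21.8, 2.4, -49.3, 0, 61.5, 0, 1, -21.8, 2.4, -49.3, 0, 61.5, 0, 1, -21.8, 2.4, -49.3, 0, 61.5, 0, 1]'

```text
time: 2.45
ee_pos: [0.5309, 0.2204, 0.2817]
tcp_rot: [-90.0, -0.0, 14.0]
wrist_force: [1.1, 0.7, 0.4]
opening: 0.0855
```

Request:
arm_command --rows '[0, 0, 0, 0, 0, 0, 1, 0, 0, 0, 0, 0, 0, 1, 0, 0, 0, 0, 0, 0, 1]'

```text
time: 2.7
ee_pos: [0.5295, 0.222, 0.2814]
tcp_rot: [-90.0, 0.0, 13.9]
wrist_force: [-0.5, 0.1, -0.6]
opening: 0.0853
```

Run:
```python
from h import *
for n in("top","scene"):
    c=imaging.camera(n); cv2.imwrite(f"pics/{n}1.png",c["pixels"])
    print([(m["location"],m["conf"]) for m in models.spot_point("handle_grip",n)])
print(sensors.get_obs()["ee_pos"])
```

```text
[([213.4, 195.7], 0.82)]
[]
[0.52882263 0.22308885 0.28205194]
```

View pics/scene1.png

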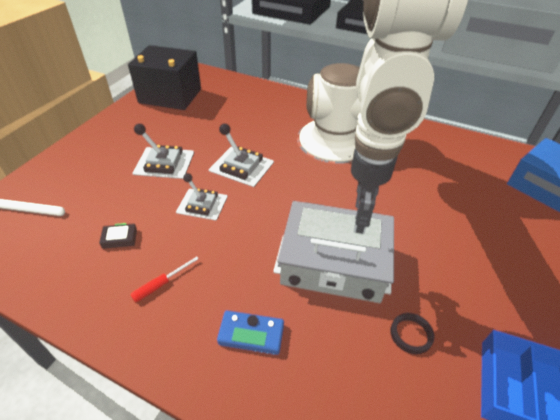

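The gripper is above the case and short of the bar (fingers at about 362,225; bar at about 337,244). Shifting over the bar, then down around it.

Request:
arm_command --rows '[2.4, 0, -3.2, 0, 0, 0, 1, 2.4, 0, -3.2, 0, 0, 0, 1, 2.4, 2, -3.2, 0, 0, 0, 1, 2.4, 4, -3.2, 0, 0, 0, 1, 2.4, 5.5, -3.2, 0, 0, 0, 1, 2.4, 6.5, -3.2, 0, 0, 0, 1, 2.4, 7.3, -3.2, 0, 0, 0, 1, 2.4, 8.0, -3.2, 0, 0, 0, 1, 2.4, 8.0, -3.2, 0, 0, 0, 1, 2.4, 8.0, -3.2, 0, 0, 0, 1]'

```text
time: 3.73
ee_pos: [0.5606, 0.1971, 0.202]
tcp_rot: [-90.0, -0.0, 14.0]
wrist_force: [0.2, 0.4, -0.1]
opening: 0.0854
```

Run:
```python
from h import *
c=imaging.camera("scene"); cv2.imwrite("pics/s2.png",cv2.resize(c["pixels"][150:320,250:420],None,fx=3.5,fy=3.5,interpolation=3))
c=imaging.camera("top"); cv2.imwrite("pics/t2.png",cv2.resize(c["pixels"][150:280,150:290],None,fx=4,fy=4,interpolation=3))
o=sensors.get_obs();print(o["ee_pos"],o["wrist_force"])
```

```text
[0.56083678 0.19704926 0.20260313] [-0.07033125 -0.32157048  0.06687197]
```

View pics/s2.png

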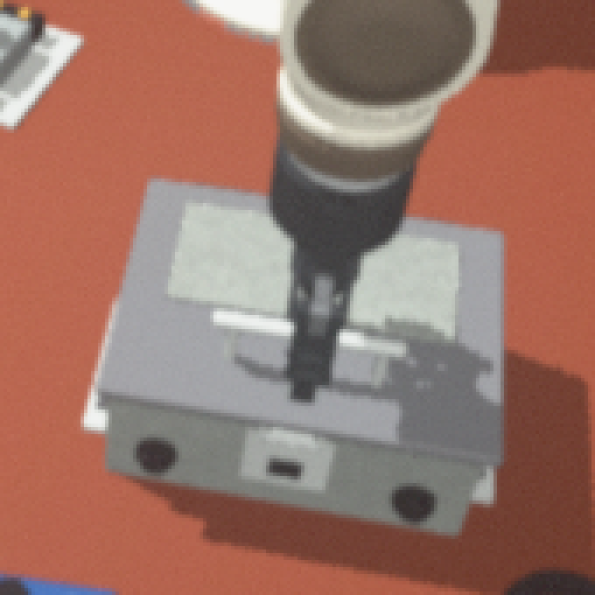

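View pics/t2.png

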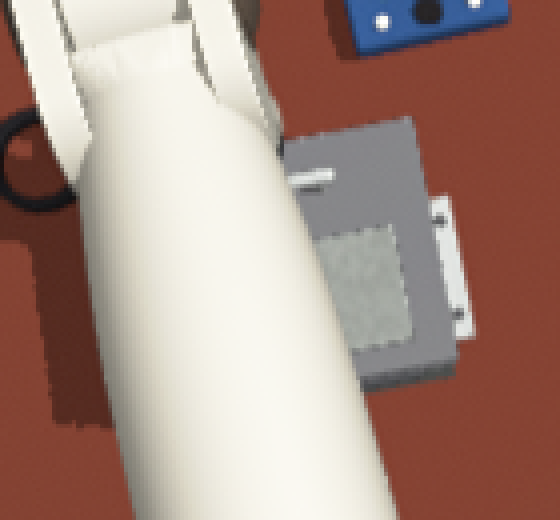

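The fingers straddle the bar near its middle (front finger in the s2 crop at 303,380; bar from 215 to 405). Closing.

Request:
arm_command --rows '[0, 0, 0, 0, 0, 0, -1, 0, 0, 0, 0, 0, 0, -1, 0, 0, 0, 0, 0, 0, -1, 0, 0, 0, 0, 0, 0, -1, 0, 0, 0, 0, 0, 0, -1, 0, 0, 0, 0, 0, 0, -1, 0, 0, 0, 0, 0, 0, -1, 0, 0, 0, 0, 0, 0, -1, 0, 0, 0, 0, 0, 0, -1, 0, 0, 0, 0, 0, 0, -1]' --force 70

```text
time: 4.67
ee_pos: [0.5591, 0.1965, 0.2018]
tcp_rot: [-90.0, 0.2, 14.0]
wrist_force: [-9.6, -2.6, 5.1]
opening: 0.0084
```

Request:
arm_command --rows '[-0.1, -0.1, 0, 0, 0, 0, -1, -0.15, -0.2, 0, 0, 0, 0, -1, -0.15, -0.3, 0, 0, 0, 0, -1, -0.15, -0.3, 0, 0, 0, 0, -1]'

```text
time: 5.0
ee_pos: [0.5588, 0.1964, 0.2027]
tcp_rot: [-90.0, 0.2, 14.0]
wrist_force: [1.3, 0.3, -17.3]
opening: 0.0082
```

Request:
arm_command --rows '[0, -0.1, 0, 0, 0, 0, -1, 0, -0.1, 0, 0, 0, 0, -1, 0, -0.1, 0, 0, 0, 0, -1, 0, -0.1, 0, 0, 0, 0, -1, 0, -0.1, 0, 0, 0, 0, -1, 0, -0.1, 0, 0, 0, 0, -1]'

```text
time: 5.5
ee_pos: [0.5588, 0.1964, 0.2028]
tcp_rot: [-90.0, 0.2, 14.0]
wrist_force: [4.6, 2.6, -25.7]
opening: 0.0085
```

Run:
```python
from h import *
c=imaging.camera("scene"); cv2.imwrite("pics/s3.png",cv2.resize(c["pixels"][150:320,250:420],None,fx=3.5,fy=3.5,interpolation=3))
for i in range(4):
    o=sensors.get_obs();print(o["ee_pos"],o["wrist_force"],o["opening"]); imaging.camera("top")
```

```text
[0.55875498 0.1963987  0.20282348] [  3.39292517   2.51192058 -26.20812425] 0.008551149482295958
[0.55875062 0.19639698 0.20283356] [  4.00664877   1.87599338 -25.88673082] 0.008069967833133415
[0.55876747 0.19641163 0.20286258] [  4.38379776   1.47468122 -26.0209224 ] 0.008561669606507666
[0.55874213 0.19639918 0.20283539] [  3.54916585   1.62615873 -25.55925376] 0.008294560146128789
```

View pics/s3.png

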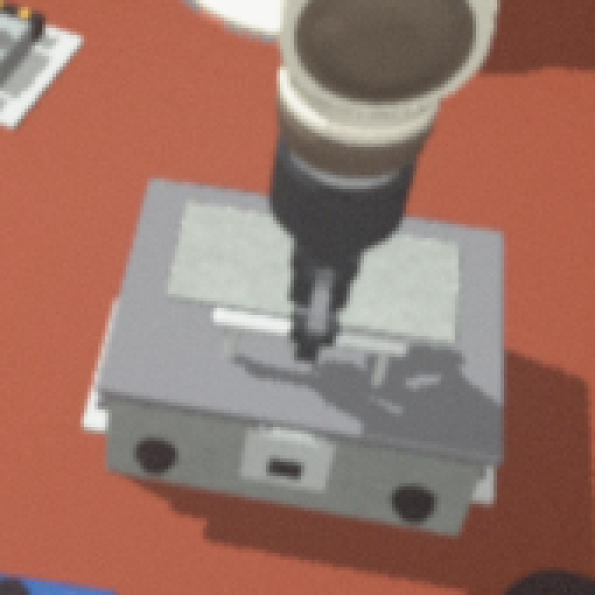

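The tug of 26 N for over half a second moved the lid by about 1 mm at most, arm give included. The picture shows its front edge still flush, so the lid is caught and needs no pressing. I release the load, open and retreat straight up.

Request:
arm_command --rows '[0, 0.15, 0, 0, 0, 0, -1, 0, 0.33, 0, 0, 0, 0, -1, 0, 0.33, 0, 0, 0, 0, 1, 0, 0.33, 0, 0, 0, 0, 1, 0, 0.33, 0, 0, 0, 0, 1, 0, 0.33, 0, 0, 0, 0, 1, 0, 0.33, 0, 0, 0, 0, 1, 0, 0.33, 0, 0, 0, 0, 1, 0, 0.33, 0, 0, 0, 0, 1, 0, 0.33, 0, 0, 0, 0, 1]'

```text
time: 6.58
ee_pos: [0.5592, 0.1965, 0.2024]
tcp_rot: [-90.0, -0.0, 14.0]
wrist_force: [0.2, -0.6, -0.4]
opening: 0.0854
```

Request:
arm_command --rows '[0, -4, 0, 0, 0, 0, 1, 0, -8, 0, 0, 0, 0, 1, 0, -10, 0, 0, 0, 0, 1, -19.2, -10, -48.2, 0, 2, 0, -1, -19.2, -10, -48.2, 0, 2, 0, -1, -19.2, -10, -48.2, 0, 2, 0, -1, -19.2, -10, -48.2, 0, 2, 0, -1, -19.2, -10, -48.2, 0, 2, 0, -1, -19.2, -10, -48.2, 0, 2, 0, -1, -19.2, -10, -48.2, 0, 2, 0, -1, -19.2, -10, -48.2, 0, 2, 0, -1, -19.2, -10, -48.2, 0, 2, 0, -1]'

```text
time: 7.58
ee_pos: [0.5078, -0.177, 0.3026]
tcp_rot: [-90.0, -0.0, 12.0]
wrist_force: [1.2, 0.7, -0.1]
opening: -0.0002
```

Request:
arm_command --rows '[0, 0, 0, 0, 0, 0, -1, 0, 0, 0, 0, 0, 0, -1, 0, 0, 0, 0, 0, 0, -1]'

```text
time: 7.83
ee_pos: [0.5084, -0.1751, 0.3023]
tcp_rot: [-90.0, -0.0, 11.9]
wrist_force: [-0.2, -0.3, -0.2]
opening: -0.0002
```

Request:
arm_command --rows '[-4.8, 0, -13.5, 0, 0, 0, -1, -4.8, 0, -13.5, 0, 0, 0, -1, -4.8, 0, -13.5, 0, 0, 0, -1, -4.8, 0, -13.5, 0, 0, 0, -1, -4.8, 0, -13.5, 0, 0, 0, -1, -4.8, 4, -13.5, 0, 0, 0, -1, -4.8, 8, -13.5, 0, 0, 0, -1, -4.8, 12, -13.5, 0, 0, 0, -1, -4.8, 14.4, -13.5, 0, 0, 0, -1, -4.8, 14.4, -13.5, 0, 0, 0, -1, -4.8, 14.4, -13.5, 0, 0, 0, -1]'

```text
time: 8.75
ee_pos: [0.4898, -0.3153, 0.1581]
tcp_rot: [-89.9, 0.1, 12.1]
wrist_force: [0.6, -0.1, 0.8]
opening: -0.0003
```

Run:
```python
from h import *
c=imaging.camera("scene"); cv2.imwrite("pics/s4.png",cv2.resize(c["pixels"][90:320,90:420],None,fx=2.4,fy=2.4,interpolation=3))
c=imaging.camera("top"); cv2.imwrite("pics/t4.png",cv2.resize(c["pixels"][180:330,300:480],None,fx=4,fy=4,interpolation=3)[:600,:720])
o=sensors.get_obs();print(o["ee_pos"],o["wrist_force"])
```

```text
[ 0.49073248 -0.31659586  0.16095302] [-0.16883142  0.39223749  0.95328787]
```

View pics/s4.png

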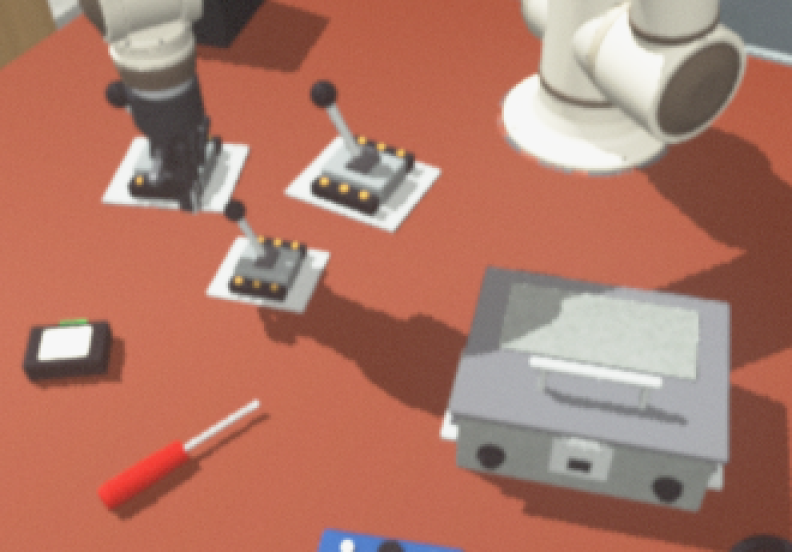

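View pics/t4.png

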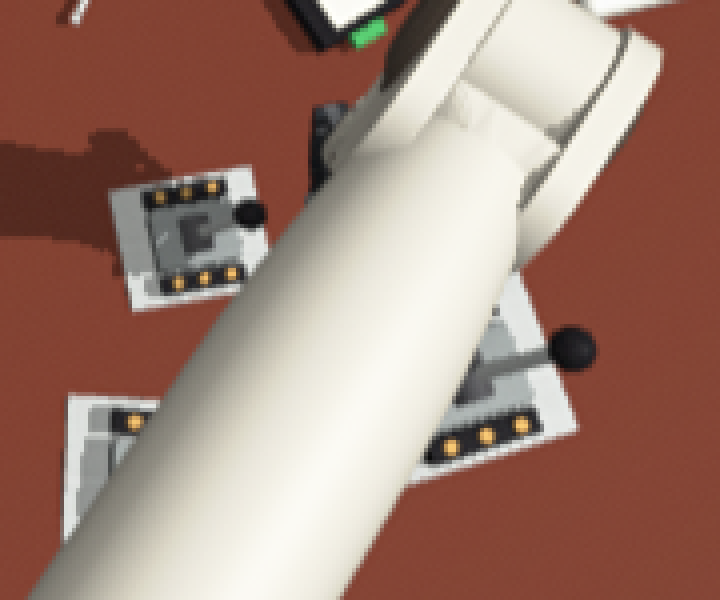

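The gripper is behind the ball (in the t4 crop, fingers at about 325,150 and ball at 250,213), and the lid is still flat. Pushing along tool z.

Request:
arm_command --rows '[0, 0.5, 1, 0, 0, 0, -1, 0, 0.5, 2, 0, 0, 0, -1, 0, 0.5, 3, 0, 0, 0, -1, 0, 0.5, 4, 0, 0, 0, -1, 0, 0.5, 5, 0, 0, 0, -1, 0, 0.5, 6, 0, 0, 0, -1, 0, 0.5, 7, 0, 0, 0, -1, 0, 0.5, 8, 0, 0, 0, -1, 0, 0.5, 9, 0, 0, 0, -1, 0, 0.5, 9.2, 0, 0, 0, -1, 0, 0.5, 9.2, 0, 0, 0, -1]'

```text
time: 9.77
ee_pos: [0.4703, -0.2262, 0.1533]
tcp_rot: [-90.0, 0.0, 12.0]
wrist_force: [0.1, 0.8, -0.1]
opening: -0.0002
```

Request:
arm_command --rows '[0, 0, 0.3, 0, 0, 0, -1, 0, 0, 0.5, 0, 0, 0, -1, 0, 0, 0.7, 0, 0, 0, -1, 0, 0, 0.7, 0, 0, 0, -1]'

```text
time: 10.1
ee_pos: [0.4689, -0.2201, 0.1533]
tcp_rot: [-90.0, 0.0, 12.0]
wrist_force: [-0.7, -0.1, -0.3]
opening: 0.0005
```

Run:
```python
from h import *
c=imaging.camera("scene"); cv2.imwrite("pics/s5.png",cv2.resize(c["pixels"][90:270,90:290],None,fx=3.3,fy=3.3,interpolation=3))
o=sensors.get_obs();print(o["ee_pos"],o["wrist_force"])
```

```text
[ 0.4689571  -0.22022104  0.15328649] [0.17198066 0.3487648  0.24687028]
```

View pics/s5.png

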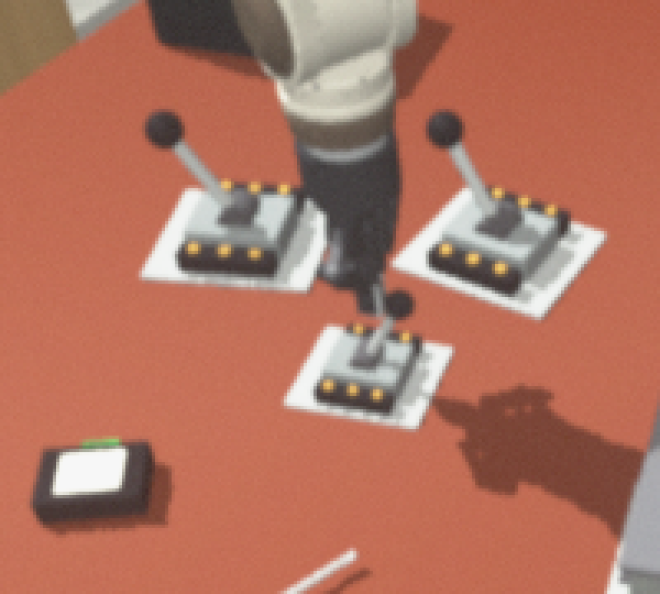

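The lever has gone over (ball at 400,303 in the crop), but no end-stop force shows yet. I push on until it's felt.

Request:
arm_command --rows '[0, 0, 0.2, 0, 0, 0, -1, 0, 0, 0.4, 0, 0, 0, -1, 0, 0, 0.4, 0, 0, 0, -1]'

```text
time: 10.4
ee_pos: [0.4685, -0.2177, 0.1534]
tcp_rot: [-90.2, 0.0, 11.9]
wrist_force: [2.2, -10.8, -3.5]
opening: -0.0003
```

The end stop is felt at 11 N. Backing off, then up.

Request:
arm_command --rows '[0, 0, -1, 0, 0, 0, -1, 0, 0, -3, 0, 0, 0, -1, 0, -4, -4, 0, 0, 0, -1, 0, -8, -5, 0, 0, 0, -1, 0, -12, -8, 0, 0, 0, -1, 0, -15, -12, 0, 0, 0, -1, 0, -15, -16, 0, 0, 0, -1, 0, -15, -18, 0, 0, 0, -1, 0, -15, -18, 0, 0, 0, -1, 0, -15, -18, 0, 0, 0, -1]'

```text
time: 11.23
ee_pos: [0.5054, -0.3942, 0.3019]
tcp_rot: [-89.9, 0.1, 11.8]
wrist_force: [-0.4, 0.4, -0.2]
opening: 0.0004
```

Run:
```python
from h import *
c=imaging.camera("scene"); cv2.imwrite("pics/s6.png",c["pixels"])
c=imaging.camera("scene");
h,w=c["z_map"].shape
v,u=np.mgrid[:h,:w];K=c["camera_matrix"];T=c["world_from_camera"];d=c["z_map"]
W=np.stack([(u-K[0,2])/K[0,0]*d,-(v-K[1,2])/K[1,1]*d,-d],-1)@T[:3,:3].T+T[:3,3]
X,Y,Z=np.moveaxis(W,-1,0)
m=(Z>.084)&(Z<.125)&(X>.4)&(X<.55)&(Y>-.32)&(Y<-.12)&(d>0);t=W[m];print("ball",len(t),t.mean(0),t.max(0))
l=(Z>.09)&(Z<.13)&(X>.38)&(X<.66)&(Y>.03)&(Y<.36)&(d>0);p=W[l];A=np.c_[p[:,:2],np.ones(len(p))];k=np.linalg.lstsq(A,p[:,2],rcond=None)[0];print(k)
for t in ["meter","screwdriver","transducer","tape"]:
    print(t,[(np.round(m["location"]),round(m["conf"],2)) for m in models.spot_point(t,"scene")[:1]])
o=sensors.get_obs();print(o["ee_pos"],o["wrist_force"],o["time"])
```

```text
ball 69 [ 0.46979283 -0.19012211  0.09756438] [ 0.47930516 -0.18029822  0.1054833 ]
[-0.01556798 -0.00314123  0.11924571]
meter [(array([250., 334.]), 0.74)]
screwdriver [(array([165., 282.]), 0.74)]
transducer [(array([118., 240.]), 0.83)]
tape [(array([408., 336.]), 0.88)]
[ 0.50541389 -0.39144524  0.30390779] [ 0.16011769  0.23134643 -0.2762352 ] 11.5333
```

View pics/s6.png

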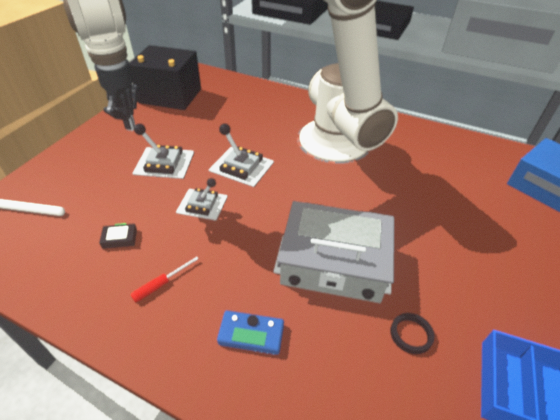

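The lever leans fully over (ball at 211,184 px, centre near y = -0.195, top at 0.105 m). The lid is flat, the bench items are where they were, and the arm is clear.

```bash
python3 -c "
from h import *
print(bot.job_done())"
```

```text
the job is handed in; nothing more can be done
None
```

The lid was already caught, so I didn't press it, and the power switch is now fully over. The job was handed in at about 11.6 s on the robot's clock.

- **Lid:** I gripped the bar handle and pulled up with about 26 N for over half a second. The measured rise was about 1 mm, arm give included, and the lid still looked flush. I then let go and moved clear.
- **Grip load:** As the fingers closed, they put about 5 N down and 10 N sideways on the bar. I took both off before the tug. It was too little to have snapped an uncaught lid home, and the lid looked flat before I touched it.
- **Switch:** Of the three, I took the one whose plate measured about 120 x 102 mm; the other two were about 162 x 137 mm. I pushed its lever until the end stop pushed back at 11 N, then backed off.
- **Last checks:** The ball is about 38–40 mm past centre at the right height, which is the full throw. The lid is down. The meter, screwdriver, transducer and tape were where they started, within a few pixels.

Two readings were slightly off. The gripper showed 8.4 mm on the 11 mm bar, though it did not slip. The depth data showed the lid tilted about 0.01 rad front-down, which I put down to calibration.

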